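# Stand the terracotta finial on the kiln shelf

## Robot

A 6-joint arm with a two-finger parallel gripper is mounted at the origin on the work surface. World frame = base frame: x ahead of the robot, y to its left, z up, the work surface at z = 0. Lengths are in m, angles in degrees, forces in N, time in s.
With the tool pointing down it reaches from about 0.325 to 0.75 m from the base axis. Payload 7.6 kg.
Tool frame: the origin (TCP) lies on the front face of the gripper's body, between the roots of the fingers; the fingertips stand 73 mm ahead of it and the grasp point (between the pads) lies 54 mm ahead of it; z points along the fingers, y is the line along which they close (so a half turn about z gives the same grasp; the last joint's range is limited). The gripper opens to 85 mm and grips with 20 to 120 N. Pads are 22 mm wide; open, the fingers measure 114 mm over their backs; the gripper's body (76 mm by 85 mm) begins 54 mm behind the grasp point. The pads swing forward as they close: fully open they stand 13 mm farther back than shut.
Start: joints at [69.196, 2.991, 80.254, -0, 96.75, -4.028], TCP at [0.152, 0.503, 0.304] pointing down, gripper open.
Joint ranges: [-166.34, 166.34], [-52.06, 124.39], [6.96, 135.62], [-60.46, 240.46], [14.63, 156.25], [-167.68, 167.68]. Speed limits (degrees/s): [147.25, 147.25, 172.46, 180, 180, 180].

## Interface

Orientations are given as a 3x3 rotation matrix whose columns are the frame's x, y, z axes.
In Python, from plant import robot, vision gives the robot as it stands. The module is installed in compiled form; this text tells all that it offers.
- The arm moves only by the shell command python3 -m pendant 'ROWS' [OPENING] [FORCE]. ROWS is JSON, a list of rows, each a list of 2 entries, a list of its own where there are three numbers: the shift along the tool's x, y, z in m, then the turn about the tool's z in rad. In form: [[[dx, dy, dz], yaw], ...]. A call has 1 to 20 rows; each row is the pose to reach, as a shift and turn from the pose commanded when the call began, along the tool's axes at that moment; what a row does not reach only later rows make up. A row lasts 1/12 s, in which the tool goes at most 41.7 mm and 7.16 degrees, less where a joint would pass 70% of its speed; a pose out of reach is approached as far as the arm can. A call with a gripper value outside its range is refused whole. OPENING is the finger opening in m, from 0 to 0.0854, set as the call begins (- or left out, the last holds). The fingers move at their own pace and stop on an object; FORCE is the grip in N (left out, the last holds). Time passes only in rows, so rows that repeat a pose let the fingers close. It gives the time, the measured TCP pose, the force and the opening at its end, in the units of the state.
- robot.state(): the state, without advancing time (a new reading comes with each control period).
- vision.snapshot(name): name is "scene" or "side" or "wrist"; returns a dict with "frame" (480x640x3 uint8, red, green, blue), "z_map" (480x640 float32, m along the optical axis (not along the pixel's ray), 0 where there is no reading), "fx", "fy", "cx", "cy" (pixels), "dist" ([k1, k2, p1, p2, k3] as OpenCV has them; the pictures are not rectified), "cam_to_world" (4x4, takes a point from camera to world coordinates). Camera axes: x right, y down, z forward; pixel columns grow to the right and rows downward; lengths in m; the calibration is good to about 2 mm. A picture is of the moment at which its call begins.
- robot.sign_off(): hands the job in, once; it reports no verdict.
The state is a dict: "t": time; "joints": joint angles; "qd": joint speeds; "joint_efforts": joint torques, N m; "position": TCP position; "ee_rot": TCP orientation; "ft_force": force on the tool from outside, world axes, zero at the start; "ft_torque": the same for the moment, N m; "width": opening from 0.0 (shut) to 1.0 (fully open).
Only numpy, scipy, OpenCV 4.12 (cv2) and the standard library are available. Lean on these libraries where they do the work, as an engineer would, in place of code of your own. Each camera call takes 0.05 s, during which the arm holds its last target. There are 200 camera calls.

## Task

The terracotta finial is leaning in a green cradle: stand it upright on its foot on the kiln shelf, wholly inside the empty dark ring, setting it down gently rather than dropping it. Let go, draw the gripper clear and watch for two seconds that it stays standing without wobble. Leave the white and the blue finials where they are.

Things in the scene. Friction and masses are not known exactly. Their poses are not given: they have to be found in the camera images.
- terracotta_finial: Orange-brown finial, 185 tall, 0.28 kg: foot 46 across, 14 high; shaft 32 across from 14 to 150, then blunt cone. Origin: centre of foot underside; z runs foot to tip. Starts in a fixed green cradle (190 x 100), axis 40 degrees off vertical, tip roughly robotwards, foot 42 above table; held only from below, at the foot and at 81 to 99 up the shaft: grip at 110 to 150. Lifts straight up and out. All in mm.
- ring_mark: Dark painted ring, flat, 80 mm inside and 92 mm outside diameter, on the top of the kiln shelf (a fixed cream slab 200 x 320 mm, 15 mm thick). Origin: centre of the ring, at the height of the shelf's top face; z is up. The finial must stand here.
- white_finial: Bystander: a white finial leaning in a second, identical cradle. Its foot 46 mm across and 14 mm high, shaft 32 mm across up to 150 mm, domed top, 168 mm tall. Origin and axes as for the terracotta one.
- blue_finial: Bystander: a blue finial standing upright on the kiln shelf, about 160 mm from the ring's centre. Same shape as the white one, 168 mm tall. Origin: centre of the foot's underside; z runs up to the top.

How it is judged (in metres and radians):
On the way, in this order (a step that is already met when the one before it is completed fails the run):
1. the terracotta finial is lifted out of its cradle by the gripper (contact force between the fingers and terracotta_finial above 0.5 N and distance of terracotta_finial from where it was at the start of the episode above 0.06 m), for 0.1 s.
2. it stands upright inside the ring, released and still, for one second (horizontal distance between terracotta_finial and ring_mark below 0.018 m and angle between terracotta_finial's own z axis and vertical below 0.17 rad and z of terracotta_finial in the frame of ring_mark between -0.008 and 0.008 m and linear speed of terracotta_finial below 0.02 m/s and angular speed of terracotta_finial below 0.15 rad/s and contact force between the fingers and terracotta_finial below 0.05 N), for 1 s.
At the end, for the whole second after the job is handed in: The terracotta finial stands on its foot on the kiln shelf, its axis within 18 mm of the ring's centre (foot wholly inside the ring), within 10 degrees of vertical, still and released; it has stood so for a second before the finish (all of step 2); the robot touches nothing.
It fails at once if the terracotta finial is dropped or thrown (faster than 0.5 m/s while not held, as after a fall of more than about 13 mm) (contact force between the fingers and terracotta_finial below 0.05 N and linear speed of terracotta_finial above 0.5 m/s).
It fails at once if the white finial is moved by more than 20 mm (distance of white_finial from where it was at the start of the episode above 0.02 m).
It fails at once if the blue finial is moved by more than 20 mm or tipped (distance of blue_finial from where it was at the start of the episode above 0.02 m or angle between blue_finial's own z axis and vertical above 0.25 rad).
It also fails if it takes over 48 s, if anything falls off the work surface, if the arm or the gripper's body presses on something with over 40 N, if the wrist force passes 120 N, or if a joint passes its speed limit or range.

## Working session

There is one attempt and no reset: what is moved stays moved. The work goes in short steps, Python scripts to look and compute and a shell command to move; the robot and the scene stay as the last step left them, time stands still between calls to the robot, and variables do not carry over. Pictures are saved under pics/ and viewed, on a budget of 10 in all, crops included, one or two more only if the job needs it, and the job is handed in when it is done.

```bash
mkdir -p pics; cat > h.py <<'E'
import numpy as np, cv2
from plant import robot, vision
def snap(n):
    s=vision.snapshot(n); s['K']=np.array([[s['fx'],0,s['cx']],[0,s['fy'],s['cy']],[0,0,1.]]); s['dist']=np.array(s['dist'],float); s['T']=np.array(s['cam_to_world']); return s
def cloud(s):
    v,u=np.mgrid[:480,:640]; p=cv2.undistortPoints(np.stack([u,v],-1).reshape(-1,1,2).astype(np.float32),s['K'],s['dist']).reshape(480,640,2)
    z=s['z_map'][...,None]; P=np.concatenate([p*z,z],-1)@s['T'][:3,:3].T+s['T'][:3,3]; P[s['z_map']==0]=np.nan; return P
def ray(s,u,v):
    p=cv2.undistortPoints(np.array([[[u,v]]],np.float32),s['K'],s['dist'])[0,0]; return s['T'][:3,3], s['T'][:3,:3]@np.array([p[0],p[1],1])
def onplane(s,u,v,h):
    o,d=ray(s,u,v); return o+d*(h-o[2])/d[2]
def hsv(s): return cv2.cvtColor(s['frame'],cv2.COLOR_RGB2HSV)
E
python3 - <<'E'
from h import *
a=snap('scene');b=snap('side');c=snap('wrist')
for n,s in zip(('scene','side','wrist'),(a,b,c)): np.savez('s_'+n,**s); print(n,s['T'].round(3).tolist())
im=np.vstack([np.hstack([a['frame'],b['frame']])]); cv2.imwrite('pics/1.png',cv2.resize(im,(800,300),interpolation=cv2.INTER_AREA)[:,:,::-1])
cv2.imwrite('pics/2.png',a['frame'][:,:,::-1])
print({k:np.round(v,3).tolist() if not isinstance(v,dict) else v for k,v in robot.state().items()})
E
```

```text
scene [[0.854, 0.386, -0.35, 1.075], [0.52, -0.64, 0.565, -0.784], [-0.006, -0.664, -0.748, 1.122], [0.0, 0.0, 0.0, 1.0]]
side [[0.985, -0.077, 0.157, 0.443], [-0.173, -0.548, 0.818, -0.75], [0.023, -0.833, -0.553, 0.582], [0.0, 0.0, 0.0, 1.0]]
wrist [[0.289, 0.922, 0.259, 0.086], [0.957, -0.278, -0.08, 0.522], [-0.001, 0.271, -0.963, 0.372], [0.0, 0.0, 0.0, 1.0]]
{'t': 0.15, 'joints': [69.195, 3.015, 80.298, 0.001, 96.748, -4.026], 'qd': [0.025, -0.114, -0.13, -0.07, 0.069, -0.025], 'joint_efforts': [0.001, -38.195, -36.042, -0.0, 0.005, -0.0], 'position': [0.151, 0.503, 0.303], 'ee_rot': [[-0.957, 0.289, -0.0], [0.289, 0.957, -0.001], [0.0, -0.001, -1.0]], 'ft_force': [-0.295, 0.352, -0.06], 'ft_torque': [-0.022, 0.037, 0.013], 'width': 1.002}
```

View pics/1.png

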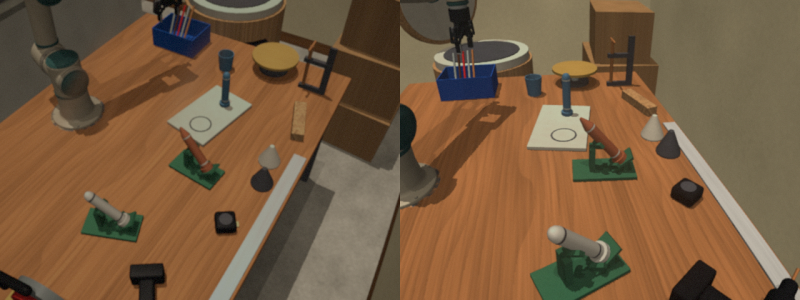

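View pics/2.png

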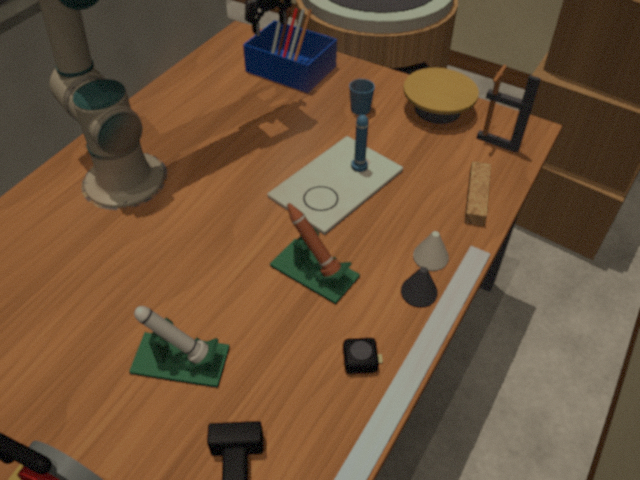

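The pictures show the terracotta finial at scene px (313,245) in its cradle, with its tip at (291,207) and foot at (331,268). The ring is at (321,198), the blue finial at (361,145) and the white one at (175,335). Next I measure them.

```bash
cat > m.py <<'E'
from h import *
from scipy.optimize import least_squares
def finial(ss,rx,a0=None):
    pts=[]
    for s in ss:
        H=hsv(s); m=((H[...,0]<=10)|(H[...,0]>174))&(H[...,1]>95)&(H[...,2]>50); P=cloud(s)
        m&=(P[...,0]>rx[0])&(P[...,0]<rx[1])&(P[...,1]>rx[2])&(P[...,1]<rx[3])&(P[...,2]>rx[4])
        m=cv2.erode(m.astype(np.uint8),np.ones((3,3)))>0
        n,l,st,_=cv2.connectedComponentsWithStats(m.astype(np.uint8)); 
        if n<2: continue
        m=l==1+np.argmax(st[1:,4]); p=P[m]; print('n',len(p),'bbox',st[1+np.argmax(st[1:,4])],p.min(0).round(3),p.max(0).round(3)); pts.append(p)
    p=np.vstack(pts); c=p.mean(0); d=np.linalg.svd(p-c,full_matrices=False)[2][0]; d*=np.sign(d[2])
    q=p[np.abs((p-c)@d-0)<.05]
    def f(x):
        a=np.array([x[2],x[3],1]); a/=np.linalg.norm(a); o=np.array([x[0],x[1],c[2]]); w=q-o
        return np.linalg.norm(w-np.outer(w@a,a),axis=1)-.016
    best=None
    r=least_squares(f,[c[0],c[1]+.01,d[0]/d[2],d[1]/d[2]],loss='soft_l1',f_scale=.002)
    x=r.x; a=np.array([x[2],x[3],1]); a/=np.linalg.norm(a); o=np.array([x[0],x[1],c[2]]); t=(p-o)@a
    print('rms',np.sqrt(np.mean(f(x)**2)),'tilt',np.degrees(np.arccos(a[2])),'az',np.degrees(np.arctan2(a[1],a[0])),'axial',np.percentile(t,[0,1,99,100]).round(4))
    tip=o+a*np.percentile(t,99.7); return a,tip-.185*a,tip
E
python3 - <<'E'
from m import *
S={n:dict(np.load(f's_{n}.npz')) for n in('scene','side')}
for s in S.values():
    H=hsv(s);P=cloud(s)
    # shelf
    W=(H[...,1]<70)&(H[...,2]>110)&(np.abs(P[...,2]-.015)<.006)&(P[...,0]<.75)&(P[...,1]>-.3)
    n,l,st,_=cv2.connectedComponentsWithStats(W.astype(np.uint8)); k=1+np.argmax(st[1:,4])
    rg=P[l==k]; print('shelf',st[k],rg.mean(0).round(4)); 
    c,_=cv2.findContours((l==k).astype(np.uint8),cv2.RETR_CCOMP,cv2.CHAIN_APPROX_NONE)
    for q in c:
        if 50<len(q):
            X=np.array([onplane(s,*pt[0],.015)[:2] for pt in q]); e=cv2.fitEllipse((X*1000).astype(np.float32)); print('contour',len(q),np.round(e[0],1),np.round(e[1],1), np.round(cv2.minAreaRect((X*1000).astype(np.float32)),1) if 0 else cv2.minAreaRect((X*1000).astype(np.float32)))
    for nm,hr in(('green',(50,90)),('blue',(95,115))):
        m=(H[...,0]>hr[0])&(H[...,0]<hr[1])&(H[...,1]>90)&(P[...,2]>.004)
        n,l,st,_=cv2.connectedComponentsWithStats(m.astype(np.uint8))
        for i in range(1,n):
            if st[i,4]>200: p=P[l==i]; print(nm,st[i],np.nanmean(p,0).round(3),np.nanmin(p,0).round(3),np.nanmax(p,0).round(3))
for ss in ([S['scene']],[S['side']],list(S.values())):
    a,f,t=finial(ss,(.35,.75,-.25,.2,.03)); print('axis',a.round(3),'foot',f.round(4),'tip',t.round(4))
E
```

```text
shelf [ 269  137  133   95 5502] [0.5044 0.2603 0.0149]
contour 344 [502.  264.2] [234.3 348.8] ((503.2306823730469, 272.26495361328125), (319.7691650390625, 199.472900390625), 78.72764587402344)
green [ 77  80  41  29 365] [ 0.011 -0.012  0.287] [-0.046 -0.059  0.273] [0.059 0.037 0.296]
green [ 271  239   87   64 2012] [ 0.613 -0.028  0.023] [ 0.512 -0.07   0.004] [0.703 0.032 0.119]
green [ 131  333   97   53 2594] [ 0.5   -0.373  0.022] [ 0.387 -0.439  0.004] [ 0.593 -0.284  0.118]
blue [ 245   21   91   67 2682] [0.098 0.651 0.059] [-0.025  0.578  0.004] [0.226 0.776 0.106]
shelf [ 203  168  101   72 5402] [0.4929 0.2451 0.0157]
contour 359 [496.5 262.7] [230.1 366.6] ((501.3946838378906, 270.5534362792969), (330.25457763671875, 198.2585906982422), 78.90521240234375)
green [ 209  383  158   97 5041] [ 0.472 -0.379  0.017] [ 0.386 -0.422  0.005] [ 0.592 -0.321  0.107]
blue [  58  103   97   58 3936] [0.102 0.636 0.06 ] [-0.019  0.58   0.004] [0.223 0.775 0.111]
n 49 bbox [308 238  12  10  49] [ 0.597 -0.024  0.105] [ 0.622 -0.007  0.119]
rms 0.0022584233465379727 tilt 33.47162271737606 az 157.46853406051838 axial [-0.0215 -0.0207 -0.0022 -0.0019]
axis [-0.509  0.211  0.834] foot [ 0.6923 -0.0467 -0.0439] tip [ 0.598  -0.0076  0.1104]
n 137 bbox [325 223  23  22 137] [ 0.599 -0.029  0.076] [ 0.642 -0.015  0.121]
rms 0.0012754560094652785 tilt 39.58805211273652 az 175.46924444647442 axial [-0.0381 -0.0367  0.0206  0.0221]
axis [-0.635  0.05   0.771] foot [ 0.7122 -0.018  -0.0281] tip [ 0.5947 -0.0087  0.1145]
n 49 bbox [308 238  12  10  49] [ 0.597 -0.024  0.105] [ 0.622 -0.007  0.119]
n 137 bbox [325 223  23  22 137] [ 0.599 -0.029  0.076] [ 0.642 -0.015  0.121]
rms 0.0016717883336296226 tilt 40.18468048181363 az 175.00835378720916 axial [-0.0437 -0.0422  0.0149  0.0164]
axis [-0.643  0.056  0.764] foot [ 0.7132 -0.0192 -0.0277] tip [ 0.5942 -0.0088  0.1137]
```

```bash
sed -i "s/m=((H\[...,0\].*P=cloud(s)/P=cloud(s); m=((H[...,0]<=22)|(H[...,0]>165))\&(H[...,2]>30)/" m.py
python3 - <<'E'
from m import *
S={n:dict(np.load(f's_{n}.npz')) for n in('scene','side')}
for s in S.values():
    H=hsv(s);P=cloud(s)
    m=((np.abs(P[...,2]-.015)<.008)&(H[...,2]<100)&(P[...,0]>.38)&(P[...,0]<.6)&(P[...,1]>.12)&(P[...,1]<.25)).astype(np.uint8)
    # ring outer/inner contours
    c,h=cv2.findContours(m,cv2.RETR_CCOMP,cv2.CHAIN_APPROX_NONE)
    for q in c:
        if len(q)>25:
            X=np.array([onplane(s,*pt[0].astype(float),.015)[:2] for pt in q],np.float32)*1000
            print('ring',len(q),q.mean(0).round(0),cv2.fitEllipse(X))
    m=((H[...,0]>95)&(H[...,0]<115)&(H[...,1]>60)&(P[...,2]>.03)&(P[...,0]>.4)&(P[...,1]>.2)&(P[...,0]<.65)&(P[...,1]<.4))
    p=P[m]; print('blue',len(p),np.median(p,0).round(3),p.max(0).round(3))
for ss in ([S['scene']],[S['side']],list(S.values())):
    a,f,t=finial(ss,(.45,.75,-.1,.1,.035)); print('axis',a.round(3),'foot',f.round(4),'tip',t.round(4))
E
```

```text
blue 341 [0.534 0.34  0.115] [0.55  0.362 0.185]
blue 343 [0.525 0.339 0.121] [0.546 0.352 0.184]
n 917 bbox [288 204  52  71 917] [ 0.539 -0.037  0.046] [0.672 0.004 0.186]
rms 0.0024118041025328225 tilt 40.43735797443751 az 174.4637139370412 axial [-0.0937 -0.0904  0.0839  0.0898]
axis [-0.646  0.063  0.761] foot [ 0.6576 -0.0146  0.0382] tip [ 0.5381 -0.003   0.179 ]
n 1283 bbox [ 288  189   74   72 1283] [ 0.536 -0.039  0.04 ] [ 0.669 -0.003  0.184]
rms 0.0011973325979496197 tilt 39.968556915730844 az 174.72710392581598 axial [-0.091  -0.0885  0.0864  0.0915]
axis [-0.64   0.059  0.766] foot [ 0.6568 -0.0141  0.0402] tip [ 0.5385 -0.0032  0.182 ]
n 917 bbox [288 204  52  71 917] [ 0.539 -0.037  0.046] [0.672 0.004 0.186]
n 1283 bbox [ 288  189   74   72 1283] [ 0.536 -0.039  0.04 ] [ 0.669 -0.003  0.184]
rms 0.001843993810668424 tilt 40.31693860438682 az 174.65628326314862 axial [-0.0937 -0.0895  0.0851  0.0913]
axis [-0.644  0.06   0.762] foot [ 0.6569 -0.0143  0.0398] tip [ 0.5377 -0.0032  0.1809]
```

```bash

python3 - <<'E'
from m import *
S={n:dict(np.load(f's_{n}.npz')) for n in('scene','side')}
for nm,s in S.items():
    H=hsv(s);P=cloud(s); g=H[...,2].astype(np.uint8)
    bh=cv2.morphologyEx(g,cv2.MORPH_BLACKHAT,np.ones((9,9),np.uint8))
    u0,v0=(321,198) if nm=='scene' else (563-400)*1.6,135*1.6
    if nm=='scene':u0,v0=321,198
    m=(bh>25).astype(np.uint8); v,u=np.mgrid[:480,:640]; m[(np.abs(u-u0)>30)|(np.abs(v-v0)>24)]=0
    n,l,st,_=cv2.connectedComponentsWithStats(m); 
    for k in range(1,n):
        if st[k,4]<30: continue
        vv,uu=np.nonzero(l==k); X=np.array([onplane(s,float(a),float(b),.015)[:2] for a,b in zip(uu,vv)])
        A=np.c_[2*X,np.ones(len(X))]; z=np.linalg.lstsq(A,(X**2).sum(1),rcond=None)[0]; R=np.sqrt(z[2]+z[:2]@z[:2]); res=np.linalg.norm(X-z[:2],axis=1)-R
        print(nm,st[k],'centre',z[:2].round(4),'R',R.round(4),'std',res.std().round(4))
E
```

```text
scene [303 186  36  26 228] centre [0.5015 0.1949] R 0.0431 std 0.0023
scene [336 210  16  13  60] centre [0.5793 0.1697] R 0.0179 std 0.006
side [240 205  43  22 265] centre [0.5017 0.1968] R 0.0433 std 0.0027
side [231 236  60   5 254] centre [0.4899 0.1052] R 0.0354 std 0.0169
```

The ring is at about (0.5016, 0.1958) with R 43 mm, which matches. The finial's foot is at about (0.657, -0.014, 0.041), leaning 40° at azimuth 174.7°. I'll grip it 140 mm up, at (0.567, -0.006, 0.149). First I move above that point.

```bash
python3 -m pendant '[[[-0.005,-0.004,0],-0.01],[[-0.022,-0.015,0],-0.02],[[-0.044,-0.029,0],-0.04],[[-0.076,-0.051,0],-0.06],[[-0.109,-0.073,0],-0.08],[[-0.142,-0.095,0],-0.1],[[-0.174,-0.117,0],-0.12],[[-0.207,-0.139,0],-0.14],[[-0.24,-0.161,0],-0.16],[[-0.273,-0.184,0],-0.18],[[-0.305,-0.206,0],-0.2],[[-0.338,-0.228,0],-0.2],[[-0.371,-0.25,0],-0.2],[[-0.403,-0.272,0],-0.2],[[-0.436,-0.294,0],-0.2],[[-0.469,-0.316,0],-0.2],[[-0.501,-0.338,0],-0.2],[[-0.523,-0.352,0],-0.2],[[-0.54,-0.363,0],-0.2],[[-0.545,-0.367,0],-0.2]]' 0.0854 25
python3 - <<'E'
from m import *
s=snap('wrist'); cv2.imwrite('pics/3.png',s['frame'][:,:,::-1])
st=robot.state(); print(st['t'],np.round(st['position'],4),np.round(st['ee_rot'],3).tolist())
a,f,t=finial([s],(.45,.75,-.1,.1,.06)); print('axis',a.round(3),'foot',f.round(4),'tip',t.round(4),'g140',(f+.14*a).round(4),'gfromtip45',(t-.045*a).round(4))
E
```

```text
t: 1.82
position: [0.5683, -0.0088, 0.303]
ee_rot: [[-0.995, 0.095, -0.001], [0.095, 0.995, -0.0], [0.001, -0.0, -1.0]]
ft_force: [-0.1, 0.3, 0.4]
width: 1.003
1.8667 [ 0.568  -0.0083  0.3031] [[-0.995, 0.095, -0.001], [0.095, 0.995, -0.0], [0.001, -0.0, -1.0]]
n 14447 bbox [    0   300   220   180 14447] [ 0.547 -0.082  0.243] [ 0.575 -0.025  0.324]
rms 0.005333187844170388 tilt 25.149864578761782 az -114.98517686878661 axial [-0.0417 -0.0376  0.0246  0.028 ]
axis [-0.18  -0.385  0.905] foot [0.5911 0.0121 0.1454] tip [ 0.5579 -0.0592  0.3128] g140 [ 0.566  -0.0419  0.2721] gfromtip45 [ 0.566  -0.0419  0.2721]
```

View pics/3.png

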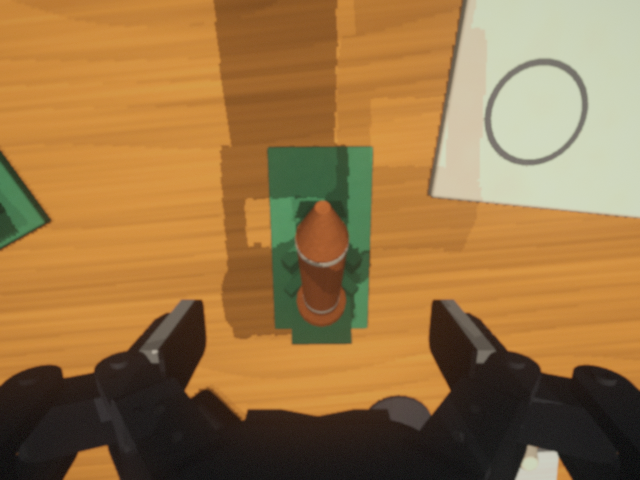

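The wrist view shows the finial at (322,205-325), centred between the fingers at x≈318, and the ring at (537,111). I'll refine both from this view.

```bash
python3 - <<'E'
from m import *
s=snap('wrist'); np.savez('s_wrist',**s)
s2=dict(s); z=s['z_map'].copy(); P=cloud(s); z[P[...,2]>.2]=0; z[:180]=0; z[340:]=0; s2['z_map']=z
for ss in ([s2],[s2,dict(np.load('s_side.npz'))]):
  a,f,t=finial(ss,(.5,.72,-.06,.06,.05)); print('axis',a.round(3),'foot',f.round(4),'tip',t.round(4))
g=hsv(s)[...,2]; bh=cv2.morphologyEx(g,cv2.MORPH_BLACKHAT,np.ones((15,15),np.uint8)); m=(bh>40).astype(np.uint8); v,u=np.mgrid[:480,:640]; m[(abs(u-537)>60)|(abs(v-111)>62)]=0
vv,uu=np.nonzero(m); X=np.array([onplane(s,float(i),float(j),.015)[:2] for i,j in zip(uu,vv)])
A=np.c_[2*X,np.ones(len(X))]; z=np.linalg.lstsq(A,(X**2).sum(1),rcond=None)[0]; R=np.sqrt(z[2]+z[:2]@z[:2]); print('ring',z[:2].round(4),R.round(4),(np.linalg.norm(X-z[:2],axis=1)-R).std().round(4))
E
```

```text
n 4570 bbox [ 296  202   51  124 4570] [ 0.533 -0.034  0.05 ] [0.67  0.009 0.186]
rms 0.0017186062182316623 tilt 43.28708855997558 az 174.7919201046655 axial [-0.1286 -0.119   0.056   0.057 ]
axis [-0.683  0.062  0.728] foot [ 0.6589 -0.0146  0.0449] tip [ 0.5326 -0.0031  0.1796]
n 4570 bbox [ 296  202   51  124 4570] [ 0.533 -0.034  0.05 ] [0.67  0.009 0.186]
n 1225 bbox [ 288  189   74   68 1225] [ 0.536 -0.039  0.051] [ 0.669 -0.003  0.184]
rms 0.0013883330680874847 tilt 41.9598007506464 az 174.4642078519617 axial [-0.1215 -0.113   0.0627  0.0638]
axis [-0.665  0.064  0.744] foot [ 0.657  -0.0148  0.0433] tip [ 0.5339 -0.0029  0.1808]
ring [0.5012 0.1942] 0.0429 0.0017
```

```bash
python3 -m pendant '[[[0,0.001,0.01],0],[[0.001,0.002,0.03],0],[[0.001,0.002,0.055],0],[[0.001,0.002,0.075],0],[[0.001,0.002,0.09],0],[[0.001,0.002,0.098],0],[[0.001,0.002,0.102],0],[[0.001,0.002,0.102],0]]' && python3 -m pendant '[[[0,0,0],0],[[0,0,0],0],[[0,0,0],0],[[0,0,0],0],[[0,0,0],0],[[0,0,0],0],[[0,0,0],0],[[0,0,0],0],[[0,0,0],0],[[0,0,0],0]]' 0 25
```

```text
t: 2.58
position: [0.5661, -0.0031, 0.2014]
ee_rot: [[-0.996, 0.092, -0.001], [0.092, 0.996, 0.0], [0.001, 0.0, -1.0]]
ft_force: [0.0, 0.2, -0.1]
width: 0.999
t: 3.42
position: [0.5668, -0.0052, 0.2031]
ee_rot: [[-0.996, 0.094, 0.001], [0.094, 0.996, -0.003], [-0.002, -0.002, -1.0]]
ft_force: [-2.0, -4.9, 4.2]
width: 0.365
```

The fingers are holding at 31 mm. I lift it straight up.

```bash
python3 -m pendant '[[[0,0,-0.002],0],[[0,0,-0.006],0],[[0,0,-0.012],0],[[0,0,-0.02],0],[[0,0,-0.03],0],[[0,0,-0.04],0],[[0,0,-0.05],0],[[0,0,-0.06],0],[[0,0,-0.07],0],[[0,0,-0.08],0],[[0,0,-0.09],0],[[0,0,-0.1],0],[[0,0,-0.11],0],[[0,0,-0.12],0],[[0,0,-0.125],0],[[0,0,-0.128],0],[[0,0,-0.13],0],[[0,0,-0.13],0]]'
python3 - <<'E'
from m import *
s=snap('side'); cv2.imwrite('pics/4.png',cv2.resize(s['frame'][120:300,200:440],(720,540))[:,:,::-1])
a,f,t=finial([s],(.45,.75,-.1,.1,.06)); print('axis',a.round(3),'foot',f.round(4),'tip',t.round(4))
E
```

```text
t: 4.92
position: [0.5666, -0.0039, 0.332]
ee_rot: [[-0.996, 0.093, -0.0], [0.093, 0.996, 0.0], [0.0, 0.0, -1.0]]
ft_force: [0.0, -0.6, -3.1]
width: 0.37
n 1298 bbox [ 302  130   64   73 1298] [ 0.556 -0.037  0.163] [ 0.667 -0.002  0.301]
rms 0.001127997874352637 tilt 39.69939614503923 az 174.64199797114605 axial [-0.0687 -0.0669  0.0802  0.0846]
axis [-0.636  0.06   0.769] foot [ 0.674 -0.014  0.147] tip [ 0.5564 -0.0029  0.2894]
```

View pics/4.png

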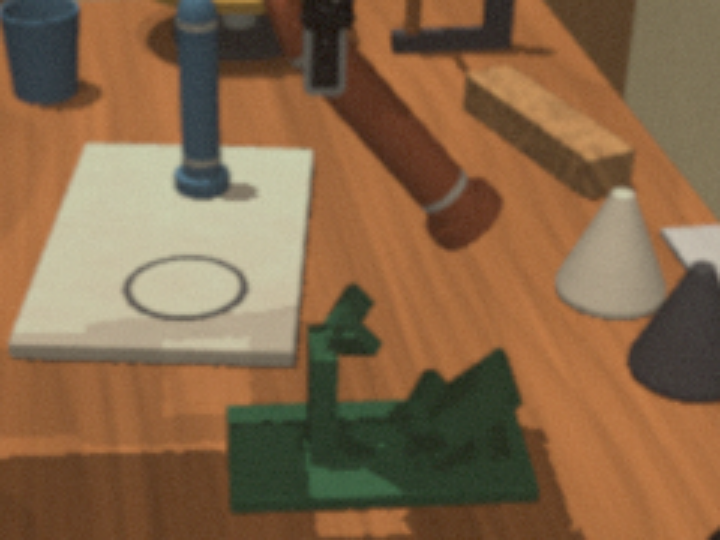

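The finial is held rigidly at 40°, with no swing. I plan to turn it upright in the grip by pressing the foot's far rim against the robot-side face of the cradle's post while raising the hand along an arc. First I measure that post.

```bash
python3 - <<'E'
from m import *
L=np.array([-.995,.094]); f0=np.array([.657,-.0145]); N=np.array([L[1],-L[0]])
for n in('scene','side','wrist'):
    s=snap(n); H=hsv(s);P=cloud(s)
    m=(H[...,0]>50)&(H[...,0]<95)&(H[...,1]>70)&(P[...,0]>.45)&(P[...,0]<.72)&(P[...,1]>-.09)&(P[...,1]<.06)&(P[...,2]>-.005)
    m=cv2.erode(m.astype(np.uint8),np.ones((2,2)))>0
    p=P[m]; l=(p[:,:2]-f0)@L; w=(p[:,:2]-f0)@N
    print(n,len(p))
    for z in np.arange(0,.13,.01):
        k=(p[:,2]>=z)&(p[:,2]<z+.01)
        if k.sum()>5: print(z.round(2),k.sum(),'l',np.percentile(l[k],[1,10,50,90,99]).round(3),'w',np.percentile(w[k],[1,99]).round(3))
    if n=='side':
        for z in (.03,.05,.07):
            k=(p[:,2]>=z)&(p[:,2]<z+.01)&(l>.04); print('post',z,np.percentile(l[k],[1,50,95,99]).round(3),np.percentile(w[k],[1,50,99]).round(3))
E
```

```text
scene 2867
0.0 384 l [-0.042 -0.033  0.055  0.122  0.137] w [-0.049  0.044]
0.01 1315 l [-0.042 -0.032  0.05   0.119  0.136] w [-0.05   0.042]
0.02 99 l [-0.018 -0.014  0.025  0.088  0.095] w [-0.029  0.02 ]
0.03 183 l [-0.016 -0.     0.018  0.081  0.094] w [-0.033  0.027]
0.04 144 l [-0.012 -0.005  0.016  0.083  0.097] w [-0.035  0.024]
0.05 95 l [-0.03  -0.021 -0.012  0.083  0.094] w [-0.03   0.014]
0.06 107 l [-0.032 -0.03  -0.025  0.086  0.095] w [-0.027  0.017]
0.07 17 l [0.08  0.081 0.09  0.094 0.095] w [-0.024 -0.013]
0.08 25 l [0.079 0.08  0.087 0.092 0.094] w [-0.023 -0.012]
0.09 45 l [0.063 0.068 0.074 0.086 0.092] w [-0.021  0.014]
0.1 69 l [0.056 0.059 0.066 0.076 0.079] w [-0.03   0.021]
0.11 27 l [0.06  0.062 0.067 0.073 0.074] w [-0.03   0.018]
side 1398
0.0 86 l [-0.02   0.035  0.077  0.126  0.136] w [-0.051  0.037]
0.01 1105 l [-0.034  0.025  0.074  0.129  0.14 ] w [-0.051  0.042]
0.02 19 l [-0.008  0.019  0.082  0.095  0.096] w [-0.027  0.008]
0.03 29 l [-0.009  0.002  0.028  0.09   0.095] w [-0.027  0.021]
0.04 34 l [-0.008  0.     0.023  0.092  0.093] w [-0.03  -0
[... 650 characters left out ...]
7 0.137 0.143] w [-0.047  0.047]
0.01 7167 l [0.001 0.029 0.101 0.136 0.143] w [-0.047  0.047]
0.02 225 l [0.02  0.021 0.025 0.096 0.096] w [-0.027  0.028]
0.03 476 l [0.021 0.025 0.03  0.096 0.096] w [-0.027  0.027]
0.04 278 l [0.015 0.018 0.023 0.096 0.096] w [-0.034  0.035]
0.05 84 l [0.096 0.096 0.096 0.096 0.096] w [-0.019  0.019]
0.06 89 l [0.096 0.096 0.096 0.096 0.096] w [-0.019  0.019]
0.07 92 l [0.096 0.096 0.096 0.096 0.096] w [-0.02   0.019]
0.08 421 l [0.074 0.083 0.091 0.096 0.096] w [-0.02   0.019]
0.09 600 l [0.061 0.069 0.087 0.094 0.096] w [-0.02   0.019]
0.1 880 l [0.057 0.062 0.077 0.083 0.086] w [-0.028  0.025]
0.11 382 l [0.062 0.066 0.07  0.074 0.075] w [-0.029  0.028]
```

The post face is flat and vertical at 96 mm along the lean from the old foot point, ±19 mm wide, z 0.015–0.09. I bring the foot in front of it.

```bash
python3 -m pendant '[[[0.004,0,0],0],[[0.014,0,0],0],[[0.03,0,0],0],[[0.05,0,0],0],[[0.07,0,0],0],[[0.09,0,0],0],[[0.106,0,0],0],[[0.116,0,0],0],[[0.12,0,0],0],[[0.12,0,0.008],0],[[0.12,0,0.022],0],[[0.12,0,0.04],0],[[0.12,0,0.06],0],[[0.12,0,0.08],0],[[0.12,0,0.1],0],[[0.12,0,0.116],0],[[0.12,0,0.126],0],[[0.12,0,0.13],0],[[0.12,0,0.13],0]]' - 20 
python3 - <<'E'
from m import *
s=snap('side')
a,f,t=finial([s],(.35,.75,-.1,.1,.03)); print('axis',a.round(3),'foot',f.round(4),'tip',t.round(4))
E
```

```text
t: 6.7
position: [0.447, 0.0072, 0.2009]
ee_rot: [[-0.996, 0.093, -0.002], [0.093, 0.996, 0.0], [0.002, 0.0, -1.0]]
ft_force: [0.0, -0.1, -3.3]
width: 0.366
n 3684 bbox [ 152   14  105  100 3684] [ 0.351 -0.058  0.331] [0.494 0.063 0.46 ]
rms 0.02081286550979141 tilt 70.80969923457629 az 7.175791676288885 axial [-0.0312 -0.0248  0.1226  0.1273]
axis [0.937 0.118 0.329] foot [ 0.3157 -0.0488  0.396 ] tip [ 0.489  -0.0269  0.4568]
```

```bash
python3 -m pendant '[[[-0.003,0,0],0],[[-0.006,0,0],0],[[-0.0093,0,-0.0044],0],[[-0.0127,0,-0.0087],0],[[-0.0163,0,-0.013],0],[[-0.0199,0,-0.017],0],[[-0.0237,0,-0.021],0],[[-0.0276,0,-0.0248],0],[[-0.0316,0,-0.0285],0],[[-0.0357,0,-0.032],0],[[-0.04,0,-0.0354],0],[[-0.0441,0,-0.0387],0]]'
python3 - <<'E'
from m import *
s=snap('side'); cv2.imwrite('pics/5.png',cv2.resize(s['frame'][120:300,160:400],(720,540))[:,:,::-1])
E
```

```text
t: 7.75
position: [0.4914, 0.0031, 0.2409]
ee_rot: [[-0.996, 0.093, -0.0], [0.093, 0.996, 0.0], [0.0, 0.0, -1.0]]
ft_force: [-0.6, -0.7, -4.0]
width: 0.365
```

View pics/5.png

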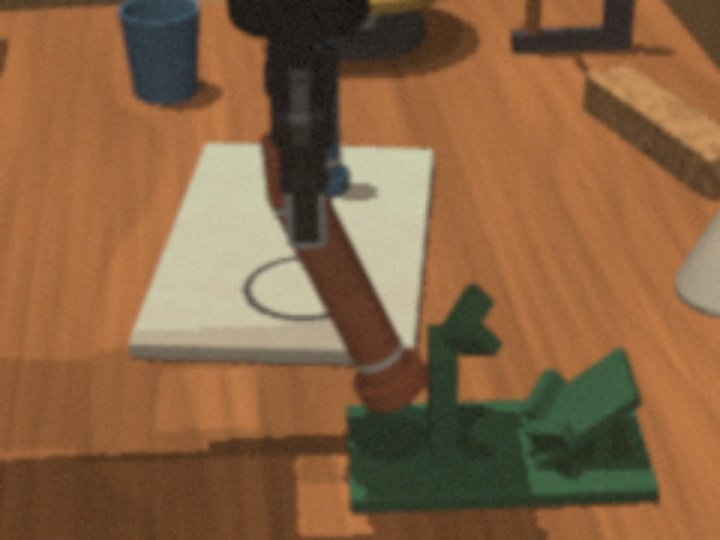

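The picture shows the foot against the post at (430,375) and the finial turned to about 25°, so the method works. I continue the arc. The remaining steps are relative to here, with a few mm extra.

```bash
python3 -m pendant '[[[-0.0044,0,-0.003],0],[[-0.0088,0,-0.006],0],[[-0.0134,0,-0.0088],0],[[-0.0179,0,-0.0114],0],[[-0.0225,0,-0.0138],0],[[-0.0272,0,-0.0162],0],[[-0.032,0,-0.0184],0],[[-0.0368,0,-0.0204],0],[[-0.0416,0,-0.0222],0],[[-0.0465,0,-0.0238],0],[[-0.0505,0,-0.025],0],[[-0.0505,0,-0.025],0]]'
python3 - <<'E'
from m import *
s=snap('side'); cv2.imwrite('pics/6.png',cv2.resize(s['frame'][120:300,160:400],(720,540))[:,:,::-1])
z=s['z_map']; P=cloud(s); g=P[...,2]>.165; z[g]=0
a,f,t=finial([s],(.45,.65,-.1,.1,.04)); print('axis',a.round(3)); o=t; print('axis pt at z=.1', (o+a*(.1-o[2])/a[2]).round(4))
E
```

```text
t: 8.8
position: [0.542, -0.0016, 0.2658]
ee_rot: [[-0.996, 0.093, 0.001], [0.093, 0.996, 0.0], [-0.0, 0.0, -1.0]]
ft_force: [-1.4, -0.4, -2.8]
width: 0.364
n 787 bbox [279 202  24  47 787] [ 0.518 -0.027  0.075] [0.561 0.008 0.163]
rms 0.0023430095978599894 tilt 3.6482584049764806 az 111.7225790848271 axial [-0.0404 -0.0397  0.0465  0.0484]
axis [-0.024  0.059  0.998]
axis pt at z=.1 [ 0.5393 -0.0037  0.1   ]
```

View pics/6.png

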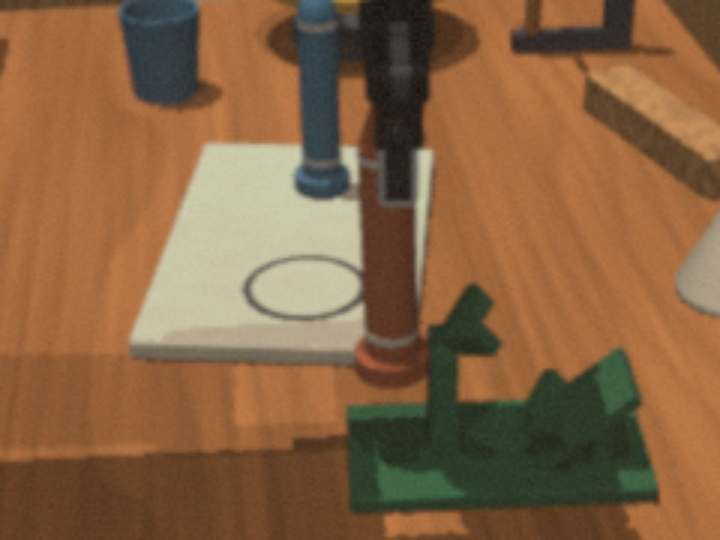

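Pic 6: the finial is nearly upright with its foot at (390,365), free of the cradle base. I back off from the post and carry it over the ring.

```bash
python3 -m pendant '[[[0.004,0,0],0],[[0.012,0.002,-0.003],0],[[0.02,0.008,-0.006],0],[[0.028,0.02,-0.01],0],[[0.034,0.036,-0.01],0],[[0.04,0.054,-0.01],0],[[0.046,0.074,-0.01],0],[[0.05,0.094,-0.01],0],[[0.054,0.114,-0.01],0],[[0.057,0.134,-0.01],0],[[0.057,0.154,-0.01],0],[[0.057,0.172,-0.01],0],[[0.057,0.184,-0.01],0],[[0.057,0.191,-0.01],0],[[0.057,0.194,-0.01],0],[[0.057,0.194,-0.01],0],[[0.057,0.194,-0.01],0],[[0.057,0.194,-0.01],0]]'
python3 - <<'E'
from m import *
st=robot.state(); print(st['t'],np.round(st['position'],4))
S=[snap('side'),snap('scene'),snap('wrist')]
ims=[]
for s in S: ims.append(s['frame'])
cv2.imwrite('pics/7.png',np.hstack([cv2.resize(ims[0][100:280,160:360],(400,360)),cv2.resize(ims[1][110:290,220:420],(400,360))])[:,:,::-1])
Q=[]
for s in S[:2]:
    P=cloud(s); s['z_map'][P[...,2]>.185]=0
    a,f,t=finial([s],(.42,.58,.13,.26,.045)); o=t
    for h in(.07,.12,.17): print(h,(o+a*(h-o[2])/a[2]).round(4))
# hit foot height: lowest orange by columns
E
```

```text
t: 10.35
position: [0.5026, 0.1962, 0.2757]
ee_rot: [[-0.996, 0.094, 0.0], [0.094, 0.996, -0.0], [-0.0, -0.0, -1.0]]
ft_force: [0.4, 0.6, -3.5]
width: 0.364
10.35 [0.5026 0.1962 0.2757]
n 605 bbox [251 147  19  46 605] [0.481 0.169 0.085] [0.52  0.204 0.182]
rms 0.0024775095231970726 tilt 3.944264435048473 az 108.72039590223751 axial [-0.0459 -0.0444  0.0506  0.0516]
0.07 [0.501  0.1915 0.07  ]
0.12 [0.4999 0.1948 0.12  ]
0.17 [0.4988 0.198  0.17  ]
n 371 bbox [313 150  16  34 371] [0.483 0.172 0.084] [0.523 0.21  0.183]
rms 0.0027881499841340075 tilt 3.729709742981685 az 145.734612754826 axial [-0.0453 -0.0429  0.0498  0.0535]
0.07 [0.5027 0.1937 0.07  ]
0.12 [0.5001 0.1955 0.12  ]
0.17 [0.4974 0.1974 0.17  ]
```

View pics/7.png

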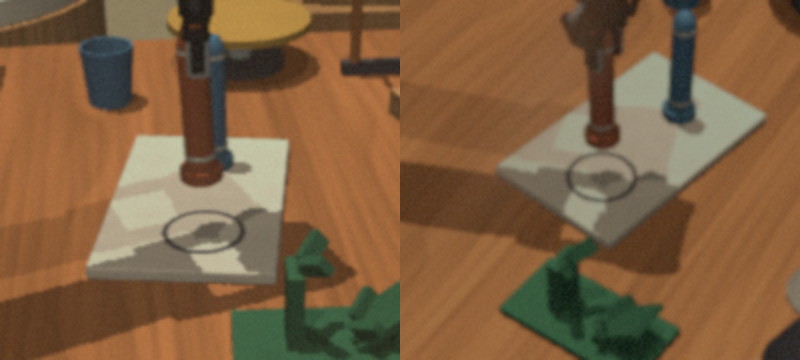

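It hangs over the ring. The fit mixes foot and shaft, so I refit on shaft points only and find the underside height.

```bash
python3 - <<'E'
from m import *
S=[snap('side'),snap('scene')]
allp=[]
for s in S:
    P=cloud(s); H=hsv(s); m=((H[...,0]<=22)|(H[...,0]>165))&(H[...,2]>25)&(P[...,0]>.45)&(P[...,0]<.56)&(P[...,1]>.15)&(P[...,1]<.25)&(P[...,2]>.05)&(P[...,2]<.19)
    m0=m; p=P[m]; 
    z=p[:,2]; print('z pct',np.percentile(z,[0,.5,1,3,5]).round(4)); allp.append(p[(z>.108)&(z<.185)])
    q=p[z<.1]; r=least_squares(lambda c:np.linalg.norm(q[:,:2]-c,axis=1)-.023,[.5,.2],loss='soft_l1',f_scale=.002); print('foot c',r.x.round(4),len(q))
    # bottom pixel of foot
    vv,uu=np.nonzero(m); v=np.percentile(vv,99.9); print('bottom px',v,np.median(uu[vv>=v-2]))
    o,d=ray(s,float(np.median(uu[vv>=v-2])),float(v)+.5); h=d[:2]/np.linalg.norm(d[:2]); k=((r.x-.023*h-o[:2])@h)/(d[:2]@h); print('underside z',(o+k*d)[2].round(4))
for p in allp+[np.vstack(allp)]:
    f=lambda x:np.linalg.norm(p[:,:2]-x[:2]-np.outer(p[:,2]-.12,x[2:]),axis=1)-.016
    r=least_squares(f,[.5,.2,0,0],loss='soft_l1',f_scale=.002); print('axis@.12',r.x.round(4),'tilt deg',np.degrees(r.x[2:]).round(1),'@.083',(r.x[:2]-.037*r.x[2:]).round(4),f(r.x).std().round(4))
E
```

```text
z pct [0.0817 0.0826 0.0834 0.0855 0.0869]
foot c [0.5011 0.1981] 205
bottom px 193.0 259.0
underside z 0.0812
z pct [0.0798 0.0822 0.0829 0.0848 0.0869]
foot c [0.4991 0.1979] 140
bottom px 184.0 320.5
underside z 0.0795
axis@.12 [ 0.4999  0.1965 -0.0158  0.018 ] tilt deg [-0.9  1. ] @.083 [0.5005 0.1958] 0.0014
axis@.12 [ 0.4992  0.1964 -0.0193  0.0013] tilt deg [-1.1  0.1] @.083 [0.4999 0.1963] 0.0021
axis@.12 [ 0.4996  0.1965 -0.0157  0.013 ] tilt deg [-0.9  0.7] @.083 [0.5002 0.196 ] 0.0018
```

```bash
python3 -m pendant '[[[0,0,0.004],0],[[-0.001,-0.001,0.012],0],[[-0.001,-0.001,0.022],0],[[-0.001,-0.001,0.032],0],[[-0.001,-0.001,0.042],0],[[-0.001,-0.001,0.05],0],[[-0.001,-0.001,0.056],0],[[-0.001,-0.001,0.059],0],[[-0.001,-0.001,0.06],0],[[-0.001,-0.001,0.06],0],[[-0.001,-0.001,0.06],0]]'; python3 -m pendant '[[[0,0,0.0005],0],[[0,0,0.001],0],[[0,0,0.0015],0],[[0,0,0.002],0],[[0,0,0.0025],0],[[0,0,0.003],0],[[0,0,0.003],0]]';  python3 -m pendant '[[[0,0,0.0005],0],[[0,0,0.001],0],[[0,0,0.0015],0],[[0,0,0.0015],0],[[0,0,0.0015],0]]'
```

```text
t: 11.52
position: [0.5036, 0.1959, 0.2162]
ee_rot: [[-0.996, 0.093, 0.001], [0.093, 0.996, 0.0], [-0.001, 0.0, -1.0]]
ft_force: [1.2, 0.7, -4.1]
width: 0.367
t: 12.1
position: [0.5034, 0.1958, 0.2125]
ee_rot: [[-0.996, 0.093, -0.0], [0.093, 0.996, 0.0], [0.0, -0.0, -1.0]]
ft_force: [0.4, -0.8, -3.0]
width: 0.362
t: 12.52
position: [0.5034, 0.1958, 0.2111]
ee_rot: [[-0.996, 0.093, -0.0], [0.093, 0.996, 0.0], [0.0, 0.0, -1.0]]
ft_force: [-0.6, -0.4, -2.3]
width: 0.361
```

```bash
for i in 1 2; do python3 -m pendant '[[[0,0,0.0005],0],[[0,0,0.001],0],[[0,0,0.001],0],[[0,0,0.001],0]]' | grep -E 'pos|force'; done; python3 -m pendant '[[[0,0,0.0005],0],[[0,0,0.001],0],[[0,0,0.001],0],[[0,0,0.001],0]]'| grep -E 'pos|force'
python3 - <<'E'
from m import *
for n in('side','scene'):
    s=snap(n); P=cloud(s); H=hsv(s); m=((H[...,0]<=22)|(H[...,0]>165))&(H[...,1]>110)&(P[...,0]>.45)&(P[...,0]<.56)&(P[...,1]>.15)&(P[...,1]<.25)&(P[...,2]>.019)&(P[...,2]<.19); p=P[m]; print(np.percentile(p[:,2],[0,1,3]).round(4))
    q=p[(p[:,2]>.045)&(p[:,2]<.12)]; f=lambda x:np.linalg.norm(q[:,:2]-x[:2]-np.outer(q[:,2]-.015,x[2:]),axis=1)-.016
    r=least_squares(f,[.5,.2,0,0],loss='soft_l1',f_scale=.002); print(r.x.round(4),f(r.x).std().round(4))
    if n=='side': cv2.imwrite('pics/8.png',cv2.resize(s['frame'][120:300,140:380],(720,540),interpolation=2)[:,:,::-1])
E
```

```text
position: [0.5034, 0.1958, 0.21]
ft_force: [-0.9, -0.3, -4.1]
position: [0.5037, 0.1958, 0.2098]
ft_force: [0.5, -0.7, 1.7]
position: [0.504, 0.1959, 0.2097]
ft_force: [-0.0, -0.4, 7.1]
[0.0191 0.0202 0.0221]
[ 0.5031  0.196  -0.0362  0.0036] 0.0015
[0.0195 0.0206 0.0238]
[ 0.5027  0.197  -0.0413 -0.0076] 0.0023
```

View pics/8.png

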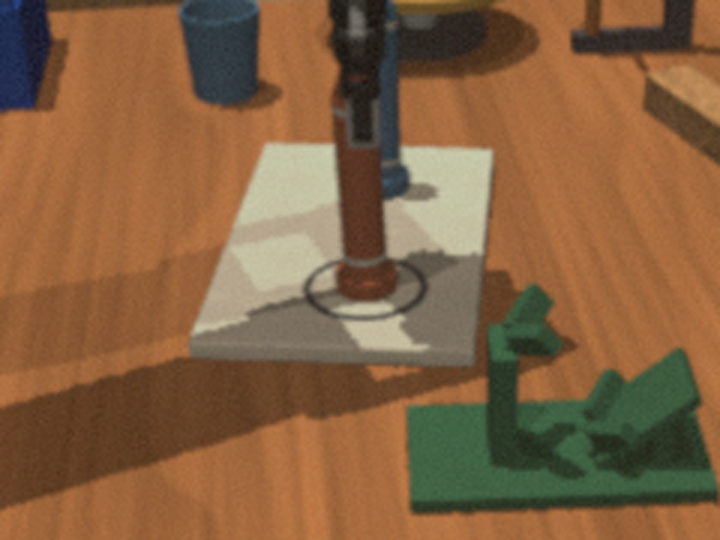

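The foot is on the shelf inside the ring (8–10 N contact). The finial tilts about 2° robotwards. I ease the pressure, nudge the top upright, then check before release.

```bash
python3 -m pendant '[[[0,0,-0.0005],0],[[-0.001,0,-0.0005],0],[[-0.002,0,-0.0005],0],[[-0.003,0,-0.0005],0],[[-0.004,0,-0.0005],0],[[-0.005,0,-0.0005],0],[[-0.005,0,-0.0005],0],[[-0.005,0,-0.0005],0]]'
python3 - <<'E'
from m import *
for n in('side','scene'):
    s=snap(n); P=cloud(s); H=hsv(s); m=((H[...,0]<=22)|(H[...,0]>165))&(H[...,1]>110)&(P[...,0]>.45)&(P[...,0]<.56)&(P[...,1]>.15)&(P[...,1]<.25)&(P[...,2]>.019)&(P[...,2]<.19); p=P[m]
    q=p[(p[:,2]>.045)&(p[:,2]<.12)]; f=lambda x:np.linalg.norm(q[:,:2]-x[:2]-np.outer(q[:,2]-.015,x[2:]),axis=1)-.016
    r=least_squares(f,[.5,.2,0,0],loss='soft_l1',f_scale=.002); print(r.x.round(4),f(r.x).std().round(4))
E
```

```text
t: 14.28
position: [0.5084, 0.1954, 0.2092]
ee_rot: [[-0.996, 0.093, -0.0], [0.093, 0.996, 0.0], [0.0, 0.0, -1.0]]
ft_force: [-2.8, -0.9, 6.2]
width: 0.366
[ 0.5024  0.196  -0.0044 -0.0021] 0.0015
[ 0.5021  0.1971 -0.0108 -0.0141] 0.002
```

Now within about 0.5° of vertical. I release in two stages, then withdraw straight up.

```bash
python3 -m pendant '[[[0,0,0],0],[[0,0,0],0],[[0,0,0],0],[[0,0,0],0],[[0,0,0],0],[[0,0,0],0]]' 0.038 && python3 -m pendant '[[[0,0,0],0],[[0,0,0],0],[[0,0,0],0],[[0,0,0],0],[[0,0,0],0],[[0,0,0],0],[[0,0,0],0],[[0,0,0],0]]' 0.08
python3 - <<'E'
from m import *
for n in('side','scene'):
    s=snap(n); P=cloud(s); H=hsv(s); m=((H[...,0]<=22)|(H[...,0]>165))&(H[...,1]>110)&(P[...,0]>.45)&(P[...,0]<.56)&(P[...,1]>.15)&(P[...,1]<.25)&(P[...,2]>.019)&(P[...,2]<.19); p=P[m]
    q=p[(p[:,2]>.045)&(p[:,2]<.12)]; f=lambda x:np.linalg.norm(q[:,:2]-x[:2]-np.outer(q[:,2]-.015,x[2:]),axis=1)-.016
    r=least_squares(f,[.5,.2,0,0],loss='soft_l1',f_scale=.002); print(r.x.round(4),f(r.x).std().round(4))
E
```

```text
t: 14.88
position: [0.5084, 0.1953, 0.2084]
ee_rot: [[-0.996, 0.093, -0.0], [0.093, 0.996, 0.0], [0.0, -0.0, -1.0]]
ft_force: [0.2, -1.6, -1.1]
width: 0.444
t: 15.55
position: [0.5084, 0.1953, 0.2086]
ee_rot: [[-0.996, 0.093, 0.0], [0.093, 0.996, 0.0], [-0.0, 0.0, -1.0]]
ft_force: [-0.1, 0.1, 0.3]
width: 0.941
[ 0.5024  0.1966  0.002  -0.0083] 0.0015
[ 0.5019  0.1961 -0.0022 -0.0068] 0.0021
```

It stands. I raise the gripper clear and watch for two seconds.

```bash
python3 -m pendant '[[[0,0,-0.003],0],[[0,0,-0.01],0],[[0,0,-0.022],0],[[0,0,-0.036],0],[[0,0,-0.052],0],[[0,0,-0.07],0],[[0,0,-0.088],0],[[0,0,-0.104],0],[[0,0,-0.116],0],[[0,0,-0.124],0],[[0,0,-0.128],0],[[0,0,-0.13],0],[[0,0,-0.13],0]]'
cat > chk.py <<'E'
from m import *
print(robot.state()['t'])
for n in('side','scene'):
    s=snap(n); P=cloud(s); H=hsv(s); m=((H[...,0]<=22)|(H[...,0]>165))&(H[...,1]>110)&(P[...,0]>.45)&(P[...,0]<.56)&(P[...,1]>.15)&(P[...,1]<.25)&(P[...,2]>.019)&(P[...,2]<.23); p=P[m]
    q=p[(p[:,2]>.045)&(p[:,2]<.15)]; f=lambda x:np.linalg.norm(q[:,:2]-x[:2]-np.outer(q[:,2]-.015,x[2:]),axis=1)-.016
    r=least_squares(f,[.5,.2,0,0],loss='soft_l1',f_scale=.002); print(n,r.x.round(4),'top',p[:,2].max().round(3),'ring off mm',((r.x[:2]-[.5014,.195])*1000).round(1))
    if n=='side': cv2.imwrite('pics/9.png',cv2.resize(s['frame'],(640,480))[:,:,::-1])
    o=np.load(f's_{n}.npz')['frame'].astype(int); 
    for nm,b in dict(white=(130,300,100,70) if n=='scene' else (240,355,130,85),blue=(340,110,35,70) if n=='scene' else (255,110,30,80)).items():
        x,y,w,h=b; print(nm,np.abs(s['frame'].astype(int)-o)[y:y+h,x:x+w].mean().round(2))
E
python3 chk.py; python3 -m pendant '[[[0,0,0],0],[[0,0,0],0],[[0,0,0],0],[[0,0,0],0],[[0,0,0],0],[[0,0,0],0],[[0,0,0],0],[[0,0,0],0],[[0,0,0],0],[[0,0,0],0],[[0,0,0],0],[[0,0,0],0],[[0,0,0],0],[[0,0,0],0],[[0,0,0],0],[[0,0,0],0],[[0,0,0],0],[[0,0,0],0],[[0,0,0],0],[[0,0,0],0]]'; python3 -m pendant '[[[0,0,0],0],[[0,0,0],0],[[0,0,0],0],[[0,0,0],0],[[0,0,0],0],[[0,0,0],0]]' >/dev/null; python3 chk.py
```

```text
t: 16.73
position: [0.5084, 0.1953, 0.3384]
ee_rot: [[-0.996, 0.093, -0.0], [0.093, 0.996, -0.0], [0.0, -0.0, -1.0]]
ft_force: [-0.6, -0.6, -0.1]
width: 0.937
16.7333
side [ 5.026e-01  1.960e-01 -1.000e-04  2.500e-03] top 0.201 ring off mm [1.2 1. ]
white 3.4
blue 16.37
scene [ 0.5023  0.1956 -0.0054  0.0024] top 0.2 ring off mm [0.9 0.6]
white 3.97
blue 4.48
t: 18.5
position: [0.5084, 0.1953, 0.3386]
ee_rot: [[-0.996, 0.093, 0.0], [0.093, 0.996, 0.0], [0.0, 0.0, -1.0]]
ft_force: [-0.2, 0.6, -0.9]
width: 0.942
19.0
side [ 0.5035  0.1962 -0.0093 -0.0008] top 0.201 ring off mm [2.1 1.2]
white 3.39
blue 16.44
scene [ 5.017e-01  1.954e-01 -3.000e-04  7.100e-03] top 0.2 ring off mm [0.3 0.4]
white 3.96
blue 4.48
```

View pics/9.png

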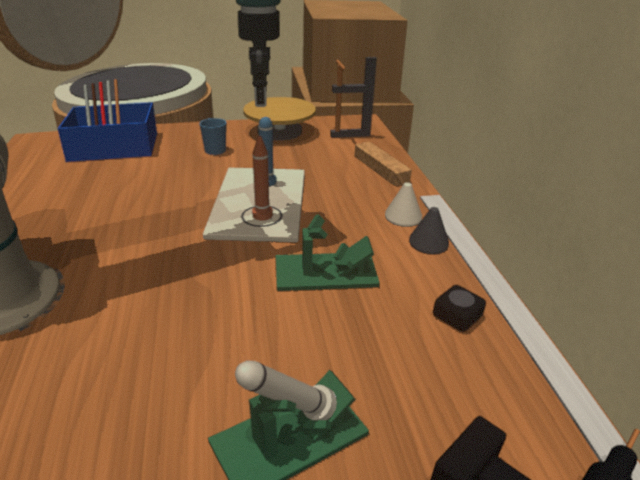

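The terracotta finial stands in the ring at (262,215), with the gripper clear above it. The white and blue finials are in place. The blue one's large image difference from the side camera comes from the terracotta now standing in front of it; from the scene camera it is unchanged.

```bash
python3 -c "
from plant import robot; print(robot.sign_off())"
```

```text
the job is handed in; nothing more can be done
None
```

The terracotta finial is standing upright inside the dark ring, released, and I have handed the job in; sign-off gave no verdict.

**What I did:** I gripped the finial about 140 mm up the shaft and lifted it out. It kept its 40° lean in the grip. To turn it upright, I pressed its foot against the robot-side face of the empty cradle's post while raising the hand in an arc. I then lowered it in half-millimetre steps until it touched the shelf, pressing with up to about 10 N, and took out the last 2° of tilt. I opened the gripper in two stages and withdrew straight up.

**Last checks**, taken 0 and 2.2 s after withdrawing, at t = 16.7 and 19.0 s:

| Check | Result |
|---|---|
| Finial axis to ring centre | 0.5–2.4 mm over both cameras (limit 18 mm) |
| Tilt | about 0.5° or less (limit 10°) |
| Top height | 0.200–0.201 m, as expected for standing on the shelf |
| Movement between the two looks | within measurement noise of about 1 mm |

- **Cameras:** the two cameras differed from each other by up to about 2 mm, which is within their calibration.
- **White and blue finials:** neither looks moved in the pictures. The side-camera comparison for blue was useless because the terracotta finial now stands in front of it. Blue therefore rests on the scene camera, which showed no change.

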